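Stop the tamping stand rocking

ROBOT

A 7-joint arm with a two-finger parallel gripper is mounted at the origin on the work surface. World frame = base frame: x ahead of the robot, y to its left, z up, the work surface at z = 0. Lengths are in mm, angles in rad, forces in N, time in s.
With the tool pointing down it reaches from about 400 to 875 mm from the base axis. Payload 4.4 kg.
Tool frame: the origin (TCP) lies midway between the tips of the shut fingers; the grasp point (between the pads) lies 19 mm behind it (ctrl.grip_point_offset is the distance from the TCP to the grasp point, in mm); z points along the fingers, y is the direction in which the jaws open and shut (so a half turn about z gives the same grasp; the last joint's range is limited). The gripper opens to 85 mm and grips with 20 to 120 N. Pads are 22 mm wide; open, the fingers measure 114 mm over their backs; the gripper's body (76 mm by 85 mm) begins 54 mm behind the grasp point. The pads swing forward as they close: fully open they stand 13 mm farther back than shut.
Start: joints at [-1.186, 0.628, 0.038, 1.517, -0.027, 0.996, -0.02], TCP at [283.175, 585.089, 231.313] pointing down, gripper open.
Joint ranges: [-3.06, 3.06], [-0.37, 2.12], [-1.25, 1.32], [0.18, 2.47], [-1.1, 4.24], [0.23, 1.98], [-2.94, 2.94]. Speed limits (rad/s): [2.57, 2.57, 3.14, 3.14, 3.14, 3.14, 3.14].

INTERFACE

Orientations are given as [roll, pitch, yaw] about the fixed x, y, z axes, in that order (R = Rz(yaw) Ry(pitch) Rx(roll)).
In Python, from cell import ctrl, imaging, models gives the robot as it stands. The module is installed in compiled form; this text tells all that it offers.
- The arm moves only by the tool drive_tool, never from a script. Its argument "deltas" is text: rows parted by semicolons, each of 5 numbers parted by spaces: the shift along the tool's x, y, z in m, then the turn about the tool's z in degrees, then the finger opening in m, from 0 to 0.0854. A call has 1 to 12 rows; each row is the pose to reach, as a shift and turn from the pose commanded when the call began, along the tool's axes at that moment; what a row does not reach only later rows make up. A row lasts 1/8 s, in which the tool goes at most 62.5 mm and 10.7 degrees, less where a joint would pass 70% of its speed; a pose out of reach is approached as far as the arm can. A call with a gripper value outside its range is refused whole. The fingers move at their own pace and stop on an object; the grip force is fixed at half the most. Time passes only in rows, so rows that repeat a pose let the fingers close. It gives the time, the measured TCP pose, the force and the opening at its end, in the units of the state.
- ctrl.read_state(): the state, without advancing time (a new reading comes with each control period).
- imaging.get_image(name): name is "side" or "top"; returns a dict with "color" (420x560x3 uint8, red, green, blue), "range_z" (420x560 float32, mm along the optical axis (not along the pixel's ray), 0 where there is no reading), "vfov" (degrees; the focal length in pixels is half the picture's height over the tangent of half this angle, whatever the lens; pixels are square), "cx", "cy" (the principal point, pixels), "k1" (the pictures are not rectified: a ray, as slopes to the right and down, at radius r is drawn at 1 + k1 r^2 times it, then the intrinsics apply), "extrinsics" (4x4, takes a point from camera to world coordinates). Camera axes: x right, y down, z forward; pixel columns grow to the right and rows downward; lengths in mm; the calibration is good to about 2 mm. A picture is of the moment at which its call begins.
- ctrl.finish_job(): hands the job in, once; it reports no verdict.
Trained networks look in a picture, given as the dict that the camera call returned (one of the last four; its "shot" number tells which), for a name from the list of things; names that differ only in an ending like _2 or _b are one class to them, and where a whole thing is asked for, a point or a joint stands for the part that bears it (a point fixed in the world has none). Each returns a list of dicts, best first, with "score" (0 to 1); they miss things now and then, are a little off and sometimes report something else, mostly with a low value. They report only what shows in the picture. A call takes as long as a camera call. They do not tell look-alikes from the thing itself.
- models.spot_in(picture, thing): "point" ([column, row] in pixels, amid what is visible of it).
- models.landmark_of(picture, thing): "point" ([column, row] in pixels: a listed point, or the origin of a listed thing).
The state is a dict: "clock": time; "qpos": joint angles; "qd": joint speeds; "tau": joint torques, N m; "eef_pos": TCP position; "tool_rot": TCP orientation; "force": force on the tool from outside, world axes, zero at the start; "torque": the same for the moment, N m; "width": finger opening in mm.
Only numpy, scipy, OpenCV 4.12 (cv2) and the standard library are available. Lean on these libraries where they do the work, as an engineer would, in place of code of your own. Each camera call takes 0.05 s, during which the arm holds its last target.

TASK

One corner of the coffee bar's tamping stand rocks when you lean on it. Press the corners of its steel plate with your fingertips to find the one that dips, then press the shim tongue beside that same corner down flat, leaving the other three tongues standing up. Only press, never pick up or shove the plate, and leave the tamper, cups and other things on the counter where they are.

Things in the scene. Friction and masses are not known exactly. Their poses are not given: they have to be found in the camera images.
- base: thin dark base tray of the tamping stand, fixed, 150 mm (own x) by 296 mm (own y), 4 mm thick; carries four hidden pads, four shims and the plate above. Origin: centre of its underside, on the counter. Own x points away from the robot ('far'), own y 'left', turned up to 20 degrees either way; z up. Plate at rest: same axes and centre.
- plate: loose steel plate, 150 (own x) x 190 (own y) x 10 mm, about 3 kg, black cradle block 60 x 82 x 38 mm high in its middle. Rests level on four pads hidden under its corners; top face 27 mm above the counter. Three pads are rigid, one (which one varies) springy: that corner dips when pressed. Origin: centre of the underside, 17 mm above the counter.
- corner_near_left (a point): point to press on the plate's near left corner: on its top face, 61 mm in x and 80 mm in y from the plate's centre; moves with the plate. If firm it sinks 1 mm at most. If it is the rocking corner it sits level until pushed with some 3 N, then dips 5 to 6 mm (about 0.5 N more per mm, then a firm stop) and springs back when released
- corner_near_right (a point): point to press on the plate's near right corner: on its top face, 61 mm in x and 80 mm in y from the plate's centre; moves with the plate. If firm it sinks 1 mm at most. If it is the rocking corner it sits level until pushed with some 3 N, then dips 5 to 6 mm (about 0.5 N more per mm, then a firm stop) and springs back when released
- corner_far_left (a point): point to press on the plate's far left corner: on its top face, 61 mm in x and 80 mm in y from the plate's centre; moves with the plate. If firm it sinks 1 mm at most. If it is the rocking corner it sits level until pushed with some 3 N, then dips 5 to 6 mm (about 0.5 N more per mm, then a firm stop) and springs back when released
- corner_far_right (a point): point to press on the plate's far right corner: on its top face, 61 mm in x and 80 mm in y from the plate's centre; moves with the plate. If firm it sinks 1 mm at most. If it is the rocking corner it sits level until pushed with some 3 N, then dips 5 to 6 mm (about 0.5 N more per mm, then a firm stop) and springs back when released
- shim_near_left (a joint): angle of the near left corner's flip shim (rad): 0 to 0.08 at the start, tongue up at about 25 degrees; 0.45 is flat, at its stop. Hinge parallel to the base's x axis, at base x = -55, y = 101, z = 8 mm. Pushing the tongue down (9 to 12 N, stiff hinge, stays where left) swings a hidden toe up under the plate and packs that corner
- shim_near_left_tongue (a point): point to press on the near left shim: an aluminium tongue 26 mm wide, 4 mm thick, sticking out sideways (left, base +y) beside that corner, reaching 44 mm out from its hinge, with a 2 mm lip at its end. The point is mid-width on its upper face, 30 mm out from the hinge, about 23 mm above the counter when up, 10 mm when flat
- shim_near_right (a joint): angle of the near right corner's flip shim (rad): 0 to 0.08 at the start, tongue up at about 25 degrees; 0.45 is flat, at its stop. Hinge parallel to the base's x axis, at base x = -55, y = -101, z = 8 mm. Pushing the tongue down (9 to 12 N, stiff hinge, stays where left) swings a hidden toe up under the plate and packs that corner
- shim_near_right_tongue (a point): point to press on the near right shim: an aluminium tongue 26 mm wide, 4 mm thick, sticking out sideways (right, base -y) beside that corner, reaching 44 mm out from its hinge, with a 2 mm lip at its end. The point is mid-width on its upper face, 30 mm out from the hinge, about 23 mm above the counter when up, 10 mm when flat
- shim_far_left (a joint): angle of the far left corner's flip shim (rad): 0 to 0.08 at the start, tongue up at about 25 degrees; 0.45 is flat, at its stop. Hinge parallel to the base's x axis, at base x = 55, y = 101, z = 8 mm. Pushing the tongue down (9 to 12 N, stiff hinge, stays where left) swings a hidden toe up under the plate and packs that corner
- shim_far_left_tongue (a point): point to press on the far left shim: an aluminium tongue 26 mm wide, 4 mm thick, sticking out sideways (left, base +y) beside that corner, reaching 44 mm out from its hinge, with a 2 mm lip at its end. The point is mid-width on its upper face, 30 mm out from the hinge, about 23 mm above the counter when up, 10 mm when flat
- shim_far_right (a joint): angle of the far right corner's flip shim (rad): 0 to 0.08 at the start, tongue up at about 25 degrees; 0.45 is flat, at its stop. Hinge parallel to the base's x axis, at base x = 55, y = -101, z = 8 mm. Pushing the tongue down (9 to 12 N, stiff hinge, stays where left) swings a hidden toe up under the plate and packs that corner
- shim_far_right_tongue (a point): point to press on the far right shim: an aluminium tongue 26 mm wide, 4 mm thick, sticking out sideways (right, base -y) beside that corner, reaching 44 mm out from its hinge, with a 2 mm lip at its end. The point is mid-width on its upper face, 30 mm out from the hinge, about 23 mm above the counter when up, 10 mm when flat
- tamper: bystander: a 70 mm tall coffee tamper with a mushroom-shaped handle, 54 mm across its foot; origin at the centre of its underside
- cup: bystander: a white handled cup, 58 mm tall; origin at the centre of its underside
- spoon: bystander: a 140 mm spoon lying on the counter; origin under its middle
- pitcher: bystander: a 100 mm tall steel milk pitcher; origin at the centre of its underside
- jar: bystander: a 90 mm tall amber glass jar; origin at the centre of its underside
- brush: bystander: a 170 mm brush lying on the counter; origin under its middle
- dish: bystander: a 90 mm wide, 30 mm low blue bowl; origin at the centre of its underside
Things that resemble listed ones, but are neither listed nor needed, are in the scene too. Leave any red look-alike of the plate alone.

How it is judged:
By the outcome, as a careful person would: the job done as asked, in the order asked, and still so for the second after the job is handed in, with the robot touching nothing.
It also fails if it takes over 64 s, if anything falls off the work surface, if the arm or the gripper's body presses on something with over 40 N, if the wrist force passes 120 N, or if a joint passes its speed limit or range.

## Working session

There is one attempt and no reset: what is moved stays moved. The work goes in short steps, Python scripts to look and compute and a tool call to move; the robot and the scene stay as the last step left them, time stands still between calls to the robot, and variables do not carry over. Pictures are saved under pics/ and viewed, and the job is handed in when it is done.

Besides the shell and the picture viewer there is one more tool, called after "Request:" by a JSON object that holds its "fn" and its "kwargs", one argument or row to a line. drive_tool: Moves the arm, as the interface text tells. Its arguments: {"type":"object","properties":{"deltas":{"type":"string"}},"required":["deltas"]}

```bash
mkdir -p pics
cat > h.py <<'E'
import numpy as np, cv2
from cell import ctrl, imaging, models
def K(p):
    f=p["color"].shape[0]/2/np.tan(np.radians(p["vfov"])/2); return f
def px2w(p,c,r,z=None):
    f=K(p); xd=(c-p["cx"])/f; yd=(r-p["cy"])/f
    x,y=xd,yd
    for _ in range(30):
        s=1+p["k1"]*(x*x+y*y); x,y=xd/s,yd/s
    E=np.array(p["extrinsics"]); d=E[:3,:3]@np.array([x,y,1.]); o=E[:3,3]
    if z is None:
        return o+d*p["range_z"][int(round(r)),int(round(c))]
    return o+d*(z-o[2])/d[2]
def w2px(p,P):
    E=np.array(p["extrinsics"]); q=E[:3,:3].T@(np.array(P,float)-E[:3,3]); x,y=q[:2]/q[2]
    s=1+p["k1"]*(x*x+y*y); f=K(p); return np.array([p["cx"]+f*x*s,p["cy"]+f*y*s])
def save(p,n): cv2.imwrite("pics/"+n,p["color"][:,:,::-1])
E
python3 - <<'E'
from h import *
print(ctrl.read_state())
for n in("top","side"):
    p=imaging.get_image(n); save(p,n+"0.png"); print(n,np.array(p["extrinsics"]).round(2).tolist(),p["vfov"],p["k1"])
    for t in["base","plate"]+["corner_"+a+"_"+b for a in("near","far") for b in("left","right")]+["shim_"+a+"_"+b+"_tongue" for a in("near","far") for b in("left","right")]+["tamper","cup","spoon","pitcher","jar","brush","dish"]:
        print(t,[(np.round(d["point"],1).tolist(),round(d["score"],2)) for d in models.landmark_of(p,t)[:3]])
E
```

```text
{'clock': 0.0, 'qpos': array([-1.18583422,  0.62934754,  0.03840224,  1.51836872, -0.02702027,
        0.99627245, -0.01999138]), 'qd': array([ 0.00039973, -0.00123191,  0.00084406,  0.00215524,  0.00046589,
       -0.00118668, -0.00056311]), 'tau': array([-8.92767857e-04, -5.63415956e+01,  1.22587860e+00, -1.93449390e+01,
        1.10856449e-02,  1.06452475e-02, -9.05932183e-06]), 'eef_pos': array([282.85205848, 584.54453185, 230.38719724]), 'tool_rot': array([-3.13971289e+00, -1.55797688e-05,  2.69086023e+00]), 'force': array([-0.24112337,  0.5183056 ,  0.02047262]), 'torque': array([-0.06036987, -0.024943  ,  0.02322787]), 'width': 85.55552557309151}
top [[-0.01, -0.99, 0.11, 346.39], [-1.0, 0.01, -0.02, -4.55], [0.02, -0.11, -0.99, 1303.74], [0.0, 0.0, 0.0, 1.0]] 45.988687917116906 -0.10407024482274788
base []
plate [([243.9, 176.9], 0.65), ([337.2, 268.9], 0.56), ([194.9, 168.3], 0.48)]
corner_near_left [([221.3, 208.6], 0.87), ([304.8, 274.0], 0.77), ([216.3, 300.4], 0.68)]
corner_near_right [([181.3, 251.3], 0.91), ([353.0, 303.1], 0.9), ([282.5, 191.5], 0.58)]
corner_far_left
[... 895 characters left out ...]
 ([155.8, 235.4], 0.61)]
corner_near_right [([225.5, 324.5], 0.86), ([184.2, 203.8], 0.74), ([277.6, 227.9], 0.63)]
corner_far_left [([265.7, 177.2], 0.94), ([118.5, 233.6], 0.88), ([272.4, 266.0], 0.58)]
corner_far_right [([304.6, 201.5], 0.95), ([282.4, 319.3], 0.83)]
shim_near_left_tongue [([226.3, 194.7], 0.56)]
shim_near_right_tongue []
shim_far_left_tongue []
shim_far_right_tongue [([321.0, 212.7], 0.45)]
tamper [([221.0, 225.3], 0.67), ([225.6, 194.5], 0.6), ([235.2, 198.3], 0.29)]
cup [([294.7, 179.3], 0.83)]
spoon [([257.4, 239.0], 0.83)]
pitcher [([208.1, 160.0], 0.97)]
jar [([398.4, 311.8], 0.89)]
brush [([313.7, 337.2], 0.94), ([223.4, 194.1], 0.36)]
dish [([328.4, 196.6], 0.93)]
```

Run:
```python
import cv2,numpy as np
t=cv2.imread("pics/top0.png");s=cv2.imread("pics/side0.png")
cv2.imwrite("pics/top0c.png",cv2.resize(t[100:280,140:340],None,fx=3.3,fy=3.3,interpolation=cv2.INTER_CUBIC)[:600,:800])
cv2.imwrite("pics/side0c.png",cv2.resize(s[140:290,170:370],None,fx=4,fy=4,interpolation=cv2.INTER_CUBIC))
```

```text
(no output)
```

View pics/top0.png

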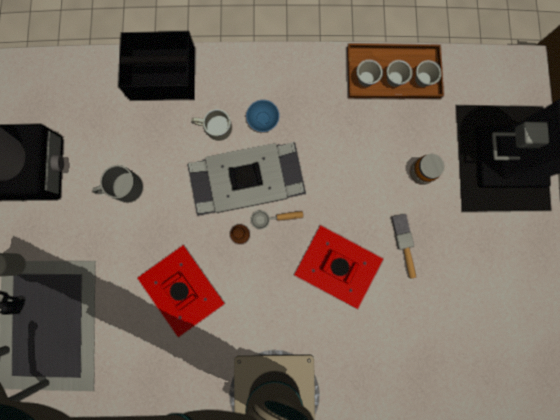

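View pics/side0.png

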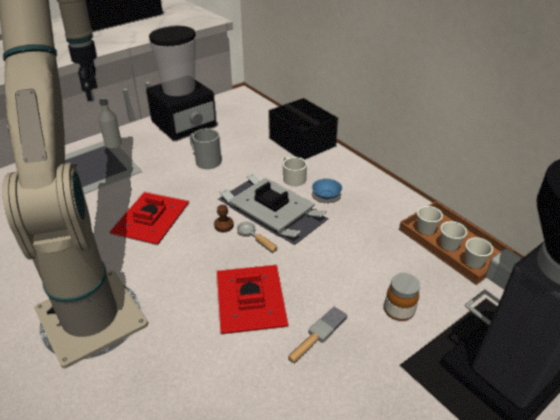

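View pics/top0c.png

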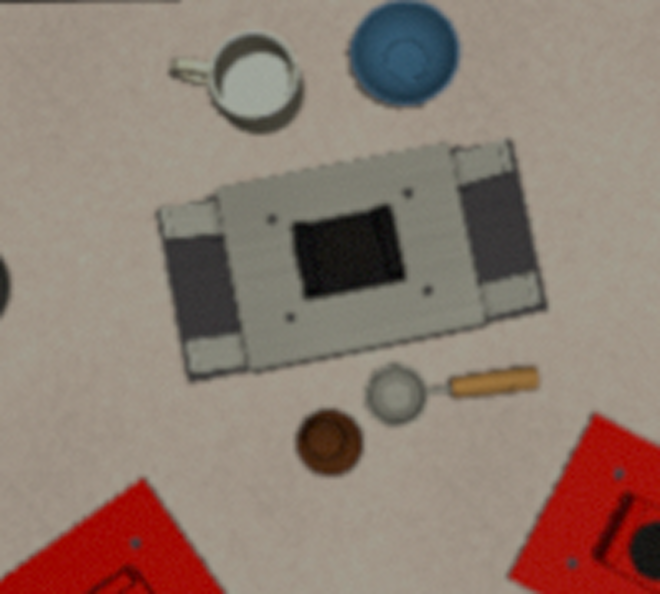

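View pics/side0c.png

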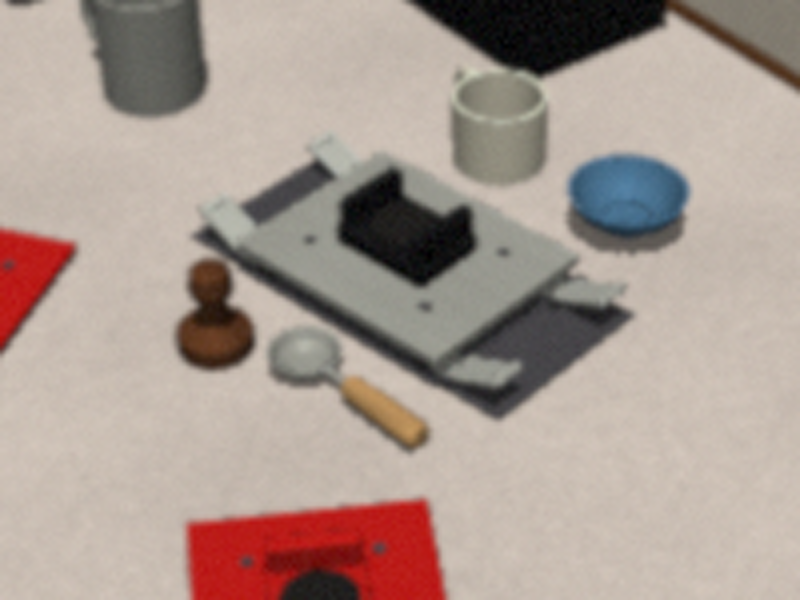

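The steel plate is at top px (246,177) and side px (270,205). The red look-alikes are at top px (340,267) and (180,290), and I'll leave them alone. The steel one has a black cradle block and four tongues, so that's my choice. Next I fit its pose from the tray and plate corners.

```bash
cat > fit.py <<'E'
from h import *
from scipy.optimize import least_squares
T=imaging.get_image("top"); S=imaging.get_image("side")
def tc(c,r): return (140+c/3.3-.35,100+r/3.3-.35)
def sc(c,r): return (170+c/4-.37,140+r/4-.37)
obs=[]
for (c,r),P in zip([(158,210),(190,381),(546,308),(513,140)],[(75,148),(-75,148),(-75,-148),(75,-148)]): obs.append((T,tc(c,r),(*P,4)))
for (c,r),P in zip([(217,190),(253,372),(487,325),(447,145)],[(75,95),(-75,95),(-75,-95),(75,-95)]): obs.append((T,tc(c,r),(*P,27)))
for (c,r),P in zip([(383,153),(240,238),(437,358),(578,262)],[(75,95),(-75,95),(-75,-95),(75,-95)]): obs.append((S,sc(c,r),(*P,27)))
for (c,r),P in zip([(195,237),(500,417),(632,315)],[(-75,148),(-75,-148),(75,-148)]): obs.append((S,sc(c,r),(*P,4)))
def W(v,P):
    c,s=np.cos(v[2]),np.sin(v[2]); return np.array([v[0]+c*P[0]-s*P[1],v[1]+s*P[0]+c*P[1],P[2]])
def res(v,o): return np.concatenate([w2px(p,W(v,P))-u for p,u,P in o])
for o in (obs,obs[:8],obs[8:]):
    f=least_squares(lambda v:res(v,o),[600,50,0.15],loss="soft_l1",x_scale=[10,10,.1]); print(f.x.round(4)); print(res(f.x,o).round(1).tolist())
f=least_squares(lambda v:res(v,obs),[600,50,0.15],loss="soft_l1",x_scale=[10,10,.1]); v=f.x
np.save("v.npy",v)
for p,n in((T,"t"),(S,"s")):
    im=p["color"][:,:,::-1].copy()
    im=cv2.resize(im,None,fx=4,fy=4,interpolation=cv2.INTER_CUBIC)
    for P in [(a*61,b*80,27) for a in(1,-1) for b in(1,-1)]+[(a*55,b*129,23) for a in(1,-1) for b in(1,-1)]+[(0,0,65)]:
        q=w2px(p,W(v,P))*4+1.5; cv2.circle(im,tuple(q.astype(int)),4,(0,0,255),-1)
    im=im[420:900,700:1300] if n=="t" else im[640:1120,780:1380]
    cv2.imwrite(f"pics/fit_{n}.png",im)
print([ (P,W(v,P).round(1).tolist()) for P in [(a*61,b*80,27) for a in(1,-1) for b in(1,-1)]+[(a*55,b*129,23) for a in(1,-1) for b in(1,-1)]])
# top depth check
d=[px2w(T,*w2px(T,W(v,(a*61,b*80,27))))[2].round(1) for a in(1,-1) for b in(1,-1)];print(d)
for t,z in(("tamper",0),("cup",0),("dish",0),("spoon",0),("pitcher",0)):
    for p in(T,S):
        l=models.landmark_of(p,t)
        if l: print(t,px2w(p,*l[0]["point"],z).round(0))
E
python3 fit.py
```

```text
[5.632412e+02 6.632680e+01 1.943000e-01]
[-0.9, -1.5, -0.4, 1.5, 1.5, 1.2, -0.1, -2.1, -0.6, -1.2, -0.8, -0.6, 0.1, -1.1, 0.6, -1.8, -0.3, 0.3, -1.3, 2.0, -0.6, 1.6, 0.5, -0.8, -2.1, 1.1, -1.1, 2.6, 1.6, 0.5]
[5.607357e+02 6.591150e+01 1.933000e-01]
[-0.8, -0.6, -0.2, 2.4, 1.7, 2.2, 0.1, -1.1, -0.4, -0.3, -0.6, 0.3, 0.2, -0.1, 0.8, -0.8]
[5.678193e+02 6.961850e+01 1.885000e-01]
[0.5, -0.8, -0.5, 0.7, -0.2, 0.3, 1.0, -1.8, -1.2, -0.2, -0.8, 1.3, 2.0, -0.6]
[((61, 80, 27), [607.7, 156.6, 27.0]), ((61, -80, 27), [638.5, -0.4, 27.0]), ((-61, 80, 27), [487.9, 133.0, 27.0]), ((-61, -80, 27), [518.8, -23.9, 27.0]), ((55, 129, 23), [592.3, 203.5, 23.0]), ((55, -129, 23), [642.1, -49.6, 23.0]), ((-55, 129, 23), [484.4, 182.3, 23.0]), ((-55, -129, 23), [534.2, -70.9, 23.0])]
[np.float64(23.8), np.float64(22.7), np.float64(25.2), np.float64(25.5)]
tamper [419.  80.   0.]
tamper [410.  90.   0.]
cup [693. 138.   0.]
cup [657. -33.  -0.]
dish [736.  16.   0.]
dish [740.  28.  -0.]
spoon [465. -22.   0.]
spoon [462.  -9.   0.]
pitcher [534. 387.   0.]
pitcher [542. 394.   0.]
```

View pics/fit_t.png

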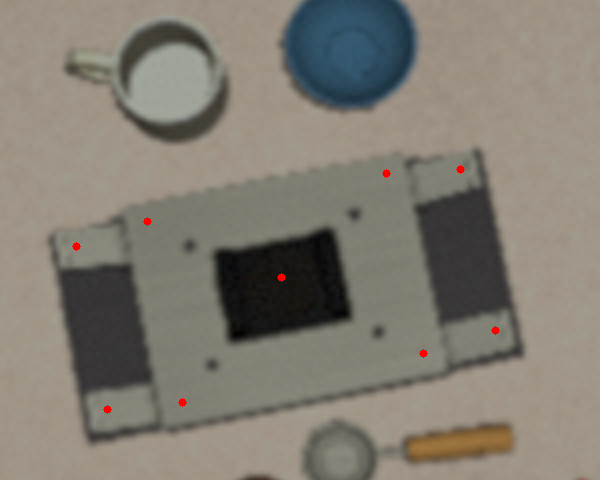

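View pics/fit_s.png

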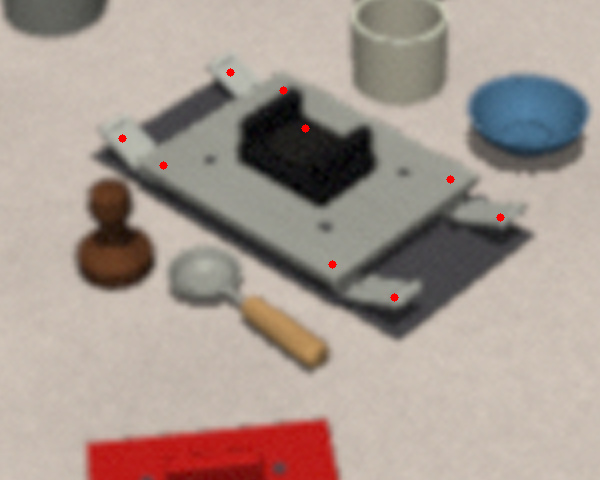

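```bash
cat > go.py <<'E'
import sys
from h import *
v=np.load("v.npy")
def rel(bx,by,z,yaw=None):
    s=ctrl.read_state(); e=s["eef_pos"]; ps=s["tool_rot"][2]
    c,k=np.cos(v[2]),np.sin(v[2]); tx,ty=v[0]+c*bx-k*by,v[1]+k*bx+c*by
    d=np.array([tx,ty,z])-e
    a=[np.cos(ps)*d[0]+np.sin(ps)*d[1],np.sin(ps)*d[0]-np.cos(ps)*d[1],-d[2]]
    dy=(v[2]+np.pi-ps+np.pi)%(2*np.pi)-np.pi
    print(bx,by,z,"->",(np.array(a)/1000).round(4).tolist(),"turn",round(-np.degrees(dy),1),"F",s["force"].round(2),"t",s["clock"])
if __name__=="__main__":
    a=list(map(float,sys.argv[1:])); 
    for i in range(0,len(a),3): rel(*a[i:i+3])
E
python3 go.py -61 80 90
```

```text
-61.0 80.0 90.0 -> [-0.3813, -0.3177, 0.1413] turn -37.0 F [ 0.41  0.57 -0.25] t 2.4
```

Request:
{"fn": "drive_tool", "kwargs": {
  "deltas": "-0.05 -0.042 0 -10 0;-0.1 -0.084 0.02 -20 0;-0.15 -0.125 0.04 -30 0;-0.2 -0.167 0.06 -37 0;-0.25 -0.208 0.08 -37 0;-0.3 -0.25 0.1 -37 0;-0.35 -0.29 0.12 -37 0;-0.381 -0.318 0.131 -37 0;-0.381 -0.318 0.141 -37 0;-0.381 -0.318 0.141 -37 0;-0.381 -0.318 0.141 -37 0"
}}

```text
clock: 3.78
eef_pos: [487.2, 135.2, 90.7]
tool_rot: [3.14, 0.001, -2.944]
force: [-0.2, -0.0, -0.2]
width: 0.4
```

```bash
python3 - <<'E'
from h import *
p=imaging.get_image("side"); im=cv2.resize(p["color"][130:290,170:370,::-1],None,fx=4,fy=4,interpolation=cv2.INTER_CUBIC)[:600]; cv2.imwrite("pics/s1.png",im)
E
python3 go.py -61 80 32 -61 80 27
```

```text
-61.0 80.0 32.0 -> [-0.0002, -0.0025, 0.0589] turn 0.2 F [ 0.28 -0.05 -0.2 ] t 3.825
-61.0 80.0 27.0 -> [-0.0002, -0.0025, 0.0639] turn 0.2 F [ 0.28 -0.05 -0.2 ] t 3.825
```

View pics/s1.png

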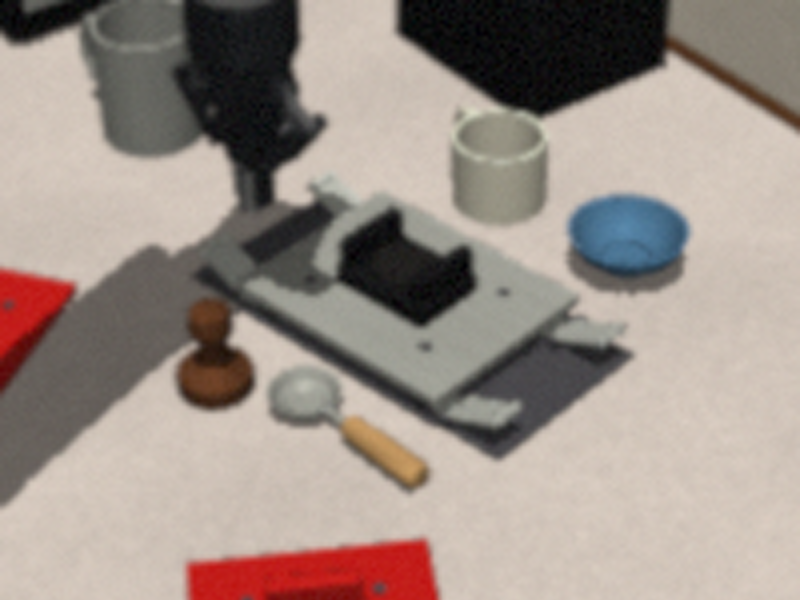

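The tip is at crop px (257,205), hanging above the near-left corner and clear of everything. I'll descend to just above contact.

Request:
{"fn": "drive_tool", "kwargs": {
  "deltas": "0 -0.002 0.03 0 0;0 -0.002 0.05 0 0;0 -0.002 0.057 0 0;0 -0.002 0.057 0 0;0 -0.002 0.057 0 0"
}}

```text
clock: 4.45
eef_pos: [488.4, 131.6, 34.1]
tool_rot: [3.141, 0.001, -2.946]
force: [0.9, -0.7, 0.2]
width: 0.0
```

```bash
python3 - <<'E'
from h import *
p=imaging.get_image("side"); im=cv2.resize(p["color"][130:280,170:370,::-1],None,fx=4,fy=4,interpolation=cv2.INTER_CUBIC)[:600]
s=ctrl.read_state(); print(w2px(p,s["eef_pos"])*4-[680,520]); cv2.imwrite("pics/s2.png",im)
E
python3 go.py -61 80 27
```

```text
[263.66454009 276.91465571]
-61.0 80.0 27.0 -> [0.0002, 0.0017, 0.0071] turn 0.1 F [ 0.11 -0.01 -0.01] t 4.5
```

View pics/s2.png

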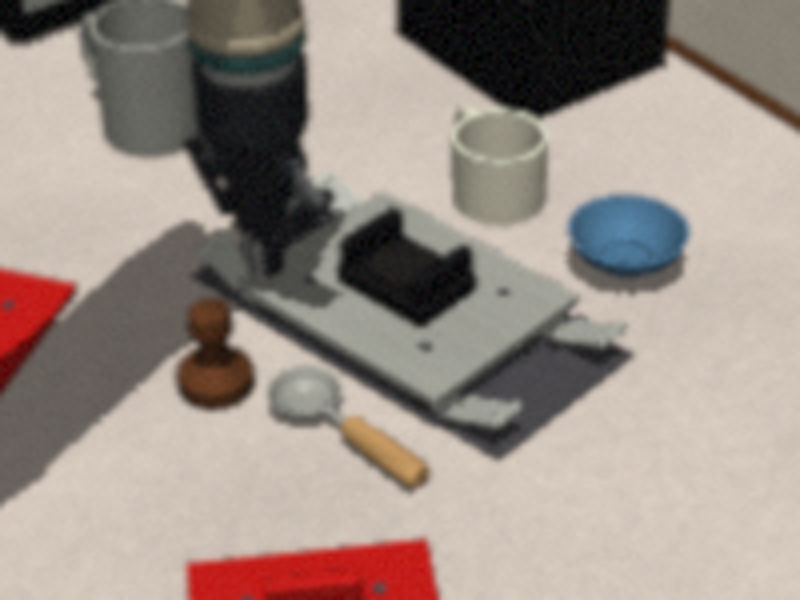

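The tip sits over the plate's near-left corner at crop px (262,275). Now I press gently.

Request:
{"fn": "drive_tool", "kwargs": {
  "deltas": "0 0.001 0.003 0 0;0 0.001 0.006 0 0;0 0.001 0.008 0 0;0 0.001 0.009 0 0;0 0.001 0.009 0 0"
}}

```text
clock: 5.12
eef_pos: [487.9, 132.0, 26.1]
tool_rot: [-3.141, 0.001, -2.947]
force: [-4.6, -0.4, 22.1]
width: 0.3
```

Near-left is firm: 22 N at z 26.1. Next is far-left.

Request:
{"fn": "drive_tool", "kwargs": {
  "deltas": "0 0.001 -0.01 0 0;-0.03 0.001 -0.02 0 0;-0.08 0.001 -0.02 0 0;-0.122 0.001 -0.02 0 0;-0.122 0.001 -0.01 0 0;-0.122 0.001 0.001 0 0;-0.122 0.001 0.001 0 0;-0.122 0.001 0.001 0 0"
}}

```text
clock: 6.12
eef_pos: [607.0, 156.3, 26.0]
tool_rot: [-3.141, 0.001, -2.947]
force: [-3.6, -1.6, 22.6]
width: 0.3
```

```bash
python3 go.py 61 80 27
```

```text
61.0 80.0 27.0 -> [-0.0007, 0.0002, -0.001] turn 0.0 F [-3.64 -1.65 22.58] t 6.125
```

Far-left is firm too: 22.6 N at z 26.0. Next is far-right.

Request:
{"fn": "drive_tool", "kwargs": {
  "deltas": "0 0 -0.015 0 0;0 -0.04 -0.025 0 0;0 -0.09 -0.025 0 0;0 -0.14 -0.025 0 0;0 -0.16 -0.025 0 0;0 -0.16 -0.012 0 0;0 -0.16 0 0 0;0 -0.16 0 0 0;0 -0.16 0 0 0"
}}

```text
clock: 7.25
eef_pos: [637.5, 2.1, 22.8]
tool_rot: [3.141, -0.001, -2.943]
force: [-0.3, -0.1, 4.9]
width: -0.1
```

```bash
python3 go.py 61 -80 27
```

```text
61.0 -80.0 27.0 -> [-0.0005, -0.0027, -0.0042] turn 0.2 F [-0.28 -0.08  4.9 ] t 7.25
```

Far-right dips: 4.9 N at z 22.8. I'll push to its stop to confirm, then test near-right.

Request:
{"fn": "drive_tool", "kwargs": {
  "deltas": "0 -0.002 0.002 0 0;0 -0.002 0.003 0 0;0 -0.002 0.003 0 0"
}}

```text
clock: 7.62
eef_pos: [637.7, 1.9, 21.5]
tool_rot: [3.138, -0.001, -2.943]
force: [-4.4, 2.5, 15.2]
width: -0.2
```

Request:
{"fn": "drive_tool", "kwargs": {
  "deltas": "0 -0.002 -0.01 0 0;0.03 -0.002 -0.025 0 0;0.08 -0.002 -0.025 0 0;0.122 -0.002 -0.025 0 0;0.122 -0.002 -0.02 0 0;0.122 -0.002 -0.01 0 0;0.122 -0.002 -0.003 0 0;0.122 -0.002 -0.003 0 0;0.122 -0.002 -0.003 0 0"
}}

```text
clock: 8.75
eef_pos: [521.0, -27.1, 25.7]
tool_rot: [-3.141, 0.003, -2.945]
force: [-6.4, 0.3, 33.3]
width: -0.1
```

```bash
python3 go.py -61 -80 27 -61 -80 60 55 -129 40 55 -129 23
```

```text
-61.0 -80.0 27.0 -> [0.0015, 0.0035, -0.0013] turn 0.1 F [-6.4   0.33 33.29] t 8.75
-61.0 -80.0 60.0 -> [0.0015, 0.0035, -0.0343] turn 0.1 F [-6.4   0.33 33.29] t 8.75
55.0 -129.0 40.0 -> [-0.1144, -0.0457, -0.0143] turn 0.1 F [-6.4   0.33 33.29] t 8.75
55.0 -129.0 23.0 -> [-0.1144, -0.0457, 0.0027] turn 0.1 F [-6.4   0.33 33.29] t 8.75
```

Near-right is firm: 33 N at z 25.7. The rocking corner is far-right, so I move above its tongue.

Request:
{"fn": "drive_tool", "kwargs": {
  "deltas": "0 0 -0.02 0 0;0 0 -0.04 0 0;-0.05 -0.02 -0.04 0 0;-0.1 -0.045 -0.04 0 0;-0.114 -0.045 -0.04 0 0;-0.114 -0.045 -0.03 0 0;-0.114 -0.045 -0.03 0 0;-0.114 -0.045 -0.03 0 0"
}}

```text
clock: 9.75
eef_pos: [638.8, -49.9, 52.7]
tool_rot: [3.141, -0.002, -2.946]
force: [0.1, -0.3, -0.5]
width: -0.1
```

```bash
python3 - <<'E'
from h import *
p=imaging.get_image("side"); im=cv2.resize(p["color"][130:280,220:420,::-1],None,fx=4,fy=4,interpolation=cv2.INTER_CUBIC)[:600]
cv2.imwrite("pics/s3.png",im)
E
python3 go.py 55 -129 23 55 -129 10
```

```text
55.0 -129.0 23.0 -> [-0.0029, -0.0003, 0.0301] turn 0.1 F [ 0.04 -0.8   0.36] t 9.8
55.0 -129.0 10.0 -> [-0.0029, -0.0003, 0.0431] turn 0.1 F [ 0.04 -0.8   0.36] t 9.8
```

View pics/s3.png

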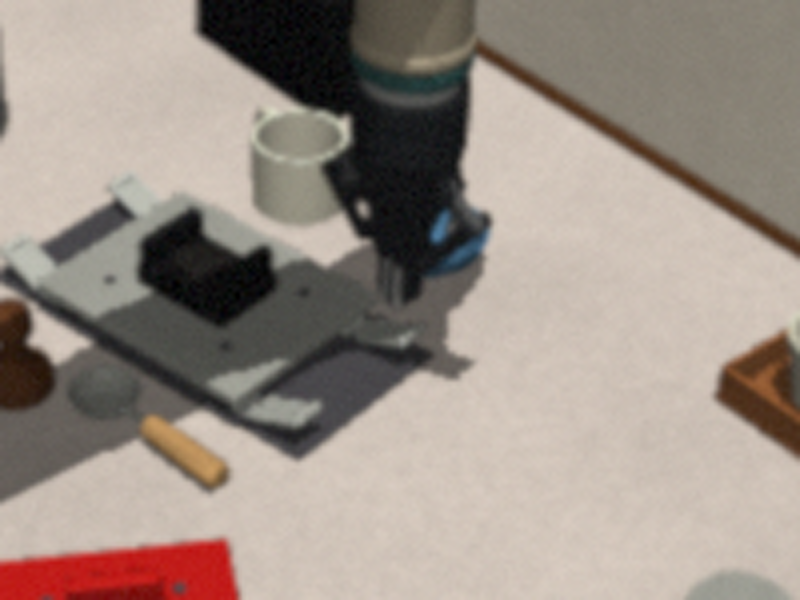

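The tip is at crop px (400,300), above the far-right tongue at (385,330). The bowl is behind it and clear. Pressing down.

Request:
{"fn": "drive_tool", "kwargs": {
  "deltas": "-0.002 0 0.015 0 0;-0.002 0 0.025 0 0;-0.002 0 0.03 0 0;-0.002 0 0.034 0 0;-0.002 0 0.038 0 0;-0.002 0 0.042 0 0;-0.002 0 0.042 0 0"
}}

```text
clock: 10.68
eef_pos: [642.5, -53.1, 11.9]
tool_rot: [-3.138, 0.0, -2.948]
force: [0.5, -4.2, 6.0]
width: -0.4
```

Request:
{"fn": "drive_tool", "kwargs": {
  "deltas": "0 0.002 0.001 0 0;0 0.002 0.002 0 0;0 0.002 0.003 0 0;0 0.002 0.003 0 0"
}}

```text
clock: 11.18
eef_pos: [642.7, -52.9, 11.1]
tool_rot: [-3.135, 0.001, -2.949]
force: [-3.1, -7.0, 20.5]
width: 0.4
```

Request:
{"fn": "drive_tool", "kwargs": {
  "deltas": "0 0 0.001 0 0;0 0 0.002 0 0;0 0 0.002 0 0;0 0 0.002 0 0"
}}

```text
clock: 11.68
eef_pos: [642.8, -52.9, 10.6]
tool_rot: [-3.135, 0.002, -2.949]
force: [-6.4, -6.9, 30.3]
width: 0.2
```

It's at the stop: 30 N with little motion. I'll lift, re-press the far-right corner to check, and look again.

Request:
{"fn": "drive_tool", "kwargs": {
  "deltas": "0 0 -0.01 0 0;0 0 -0.035 0 0;0 0.025 -0.035 0 0;0.005 0.05 -0.035 0 0;0 0.052 -0.03 0 0;-0.006 0.052 -0.022 0 0;-0.006 0.052 -0.018 0 0;-0.006 0.052 -0.018 0 0"
}}

```text
clock: 12.68
eef_pos: [638.7, 3.8, 26.0]
tool_rot: [-3.141, 0.002, -2.948]
force: [-4.4, 1.2, 17.3]
width: -0.2
```

```bash
python3 go.py 61 -80 27
```

```text
61.0 -80.0 27.0 -> [0.001, -0.0041, -0.001] turn -0.0 F [-4.38  1.19 17.29] t 12.675
```

The far-right corner is now firm: 17 N at z 26.0. I'll retreat upward and to the side so the cameras see the stand.

Request:
{"fn": "drive_tool", "kwargs": {
  "deltas": "0 0 -0.05 0 0;0 0 -0.1 0 0;0 0 -0.15 0 0;0 0.06 -0.18 0 0;0 0.12 -0.18 0 0;0 0.18 -0.18 0 0;0 0.24 -0.18 0 0;0 0.3 -0.18 0 0;0 0.3 -0.18 0 0;0 0.3 -0.18 0 0"
}}

```text
clock: 13.92
eef_pos: [580.1, 297.2, 203.4]
tool_rot: [-3.14, -0.001, -2.948]
force: [1.0, -0.5, -1.2]
width: 0.2
```

Run:
```python
from h import *
s=ctrl.read_state(); print(s["clock"],s["eef_pos"],s["force"])
p=imaging.get_image("side"); cv2.imwrite("pics/s4.png",cv2.resize(p["color"][140:290,170:370,::-1],None,fx=4,fy=4,interpolation=cv2.INTER_CUBIC))
p=imaging.get_image("top"); cv2.imwrite("pics/t4.png",cv2.resize(p["color"][100:280,140:340,::-1],None,fx=3.3,fy=3.3,interpolation=cv2.INTER_CUBIC))
```

```text
13.925 [580.0816889  297.17797648 203.42756645] [ 0.97457897 -0.54731067 -1.23976504]
```

View pics/s4.png

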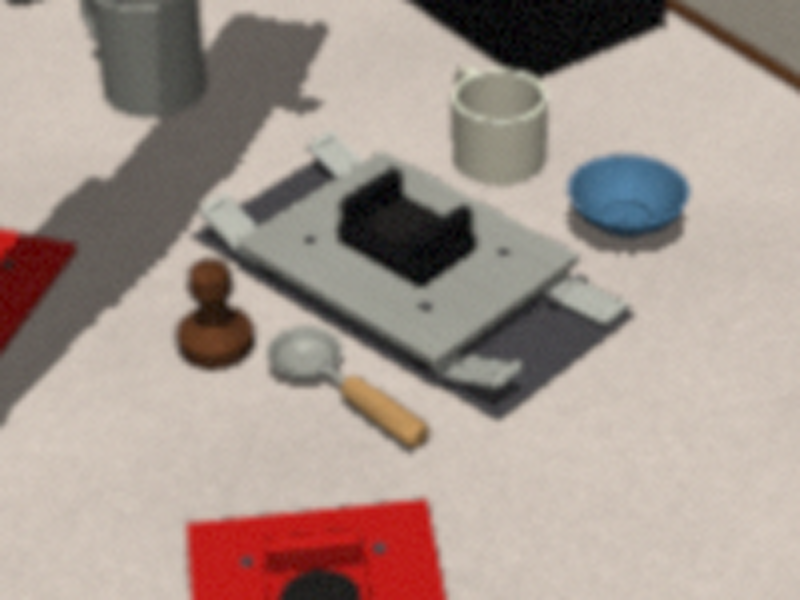

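View pics/t4.png

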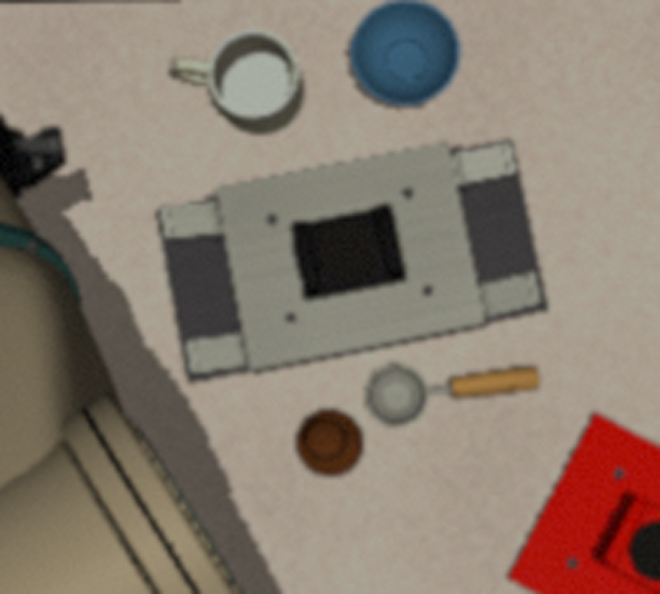

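The far-right tongue lies flat at side crop px (590,298). The other three are still up, and the plate and bystanders haven't moved. Handing in.

```bash
python3 -c "
from cell import ctrl
print(ctrl.finish_job())"
```

```text
the job is handed in; nothing more can be done
None
```

The rocking corner was the far-right one. I pressed its shim tongue flat and handed the job in at about 14 s of the 64 s allowed.

- **Finding the corner:** I pressed all four corners with the shut fingertips. Near-left, far-left and near-right held firm at z of about 26 mm under 22 to 33 N. Far-right gave way under 4.9 N at 22.8 mm and met its stop at 21.5 mm under 15 N.
- **Pressing the shim:** I pushed the far-right tongue down to its stop, reaching 30 N at z of about 10.6 mm.
- **Last checks:** Pressed again, the far-right corner held firm (17 N at z 26.0 mm). The final pictures show that tongue flat and the other three still up. The plate, tamper, cup, spoon and dish look unmoved. I left the red look-alikes alone, and the robot was touching nothing when I handed in.
- **Disagreement:** The two cameras placed the stand about 7 mm apart. I used the combined fit, and the fingertips met the plate and tongue where it predicted. The tip also slid about 3 mm outward on the tongue, with no visible effect.

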